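# Step the inspection light's filter wheel to the three-dot label

## Task

Push the upright tab of the filter wheel round with a fingertip until the tab points squarely at the label that has three dots, and leave it there. Only push: do not pinch the tab or lift the wheel off its seat, and leave the jar, the reel and the circuit board where they are.

Things in the scene. Friction and masses are not known exactly. Their poses are not given: they have to be found in the camera images.
- turret: filter selector, fixed to the bench: a white round base plate 244 mm across and 14 mm thick, with a flat black filter wheel (120 mm across, top 34 mm above the bench, 39 mm at the small spindle nut in the middle) turning on its vertical axis. Origin: centre of the underside, on the bench, on the wheel's axis; z up; the four labels lie on the half towards its +x axis, at angles -67.5, -22.5, 22.5 and 67.5 degrees from +x
- wheel (a joint): turn of the wheel in rad, anticlockwise from above is positive, no end stops; 0 when the tab points along the turret's -x. The wheel is a little stiff (about 1 to 2 N at the tab turns it) and stays where it is left, without click stops or spring-back
- seat (a joint): how far the wheel is lifted off its seat, in m; 0 when seated. The wheel (about 0.3 kg) is only held down by its weight
- tab (a point): a point in the middle of the upright aluminium tab. The tab is a flat blade standing on the wheel, edge-on to the axis: 40 mm long radially (from 45 to 85 mm from the wheel's axis), about 10 mm thick, its top 70 mm above the bench. This point is 65 mm from the axis and 55 mm above the bench, so the blade stands 36 mm above the wheel's top; a fingertip fits over the wheel on either side of it. It turns with the wheel; x axis points from the tab to the wheel's axis
- tab_left: thin face plate on one broad side of the tab, 36 x 3 x 46 mm (the side that faces anticlockwise, seen from above); origin at the centre of its lower edge, 65 mm from the axis, 22 mm above the bench
- tab_right: the like face plate on the other broad side, which faces clockwise
- pointer (a point): the point that the tab points at: on the tab's radial line, 101 mm from the wheel's axis, 16 mm beyond the tab's outer end
- three_dots (a point): centre of the top of the label to be selected: a white round disc, 37 mm across and 3 mm thick, with three black dots, lying on the base plate 101 mm from the wheel's axis, 17 mm above the bench. The three other labels are like it with one, two and four dots; which label is at which of the four places varies
- flux: bystander: small amber jar with a white cap, 36 mm across, 75 mm tall, loose; origin at the centre of its underside
- reel: bystander: bare metal reel, 54 mm across, 38 mm tall, standing on its flange, loose; origin at the centre of its underside
- board: bystander: green circuit board with black chips, 50 x 75 x 9 mm, loose; origin at the centre of its underside
Not all that is in view belongs to the job. What is meant by the turret is not orange or purple, and is the larger of those in its own colour.

How it is judged:
By the outcome, as a careful person would: the job done as asked, in the order asked, and still so for the second after the job is handed in, with the robot touching nothing.
It also fails if it takes over 51 s, if anything falls off the work surface, if the arm or the gripper's body presses on something with over 40 N, if the wrist force passes 120 N, or if a joint passes its speed limit or range.

## Robot

A 7-joint arm with a two-finger parallel gripper is mounted at the origin on the work surface. World frame = base frame: x ahead of the robot, y to its left, z up, the work surface at z = 0. Lengths are in m, angles in rad, forces in N, time in s.
With the tool pointing down it reaches from about 0.425 to 0.925 m from the base axis. Payload 6.8 kg.
Tool frame: the origin (TCP) lies on the front face of the gripper's body, between the roots of the fingers; the fingertips stand 73 mm ahead of it and the grasp point (between the pads) lies 54 mm ahead of it (env.nose_length is the distance from the TCP to the fingertips, in m); z points along the fingers, y is the line along which they close (so a half turn about z gives the same grasp; the last joint's range is limited). The gripper opens to 85 mm and grips with 20 to 120 N. Pads are 22 mm wide; open, the fingers measure 114 mm over their backs; the gripper's body (76 mm by 85 mm) begins 54 mm behind the grasp point. The pads swing forward as they close: fully open they stand 13 mm farther back than shut.
Start: joints at [-1.44, 0.477, 0.022, 1.555, -0.011, 1.109, -0.083], TCP at [0.16, 0.656, 0.304] pointing down, gripper open.
Joint ranges: [-2.96, 2.96], [-0.34, 2.1], [-1.41, 1.46], [0.24, 2.44], [-1.37, 4.51], [0.17, 1.92], [-2.96, 2.96]. Speed limits (rad/s): [2.39, 2.39, 3.14, 3.14, 3.14, 3.14, 3.14].

## Interface

Orientations are given as a unit quaternion [w, x, y, z].
In Python, from cell import env, kin, camera, calibration, job gives the robot as it stands. The module is installed in compiled form; this text tells all that it offers. Calls block until the motion is done:
- env.reach(position, orientation): joint-space move of the TCP to a pose.
- env.movel(position, velocity=0.15, rot=None, stop_force=None): straight line of the TCP; rot=None keeps the orientation; velocity is the mean speed in m/s. With stop_force (N) it stops when the force on the tool has changed by that much, and returns True; else False.
- env.goto_joints(angles): joint-space move.
- env.grip(opening, f_grip=None): finger opening in m; f_grip is the grip in N (None keeps the last); returns when the fingers have stopped.
- env.dwell(seconds).
- kin.inverse_kinematics(position, orientation): joint angles nearest the present ones, or None.
- env.get_state(): the state.
- camera(name): name is "scene" or "top" or "wrist"; returns (picture, depth): 480x640x3 uint8, blue, green, red; 480x640 float32, m along the optical axis (not along the pixel's ray), 0 where there is no reading.
- calibration(name): a dict with "fx", "fy", "cx", "cy" (pixels), "rvec" (rotation vector, rad) and "tvec" (3), from world to camera coordinates, as OpenCV has them. Camera axes: x right, y down, z forward; pixel columns grow to the right and rows downward; lengths in m; the calibration is good to about 2 mm. The wrist camera is an equidistant fisheye: a pixel r from the principal point sees the ray r / f radians off the axis. A picture is of the moment at which its call begins: read the wrist's pose just before it. calibration takes no time and is no camera call; for the wrist camera it gives the pose at the moment of the call.
A pose or a line that the arm cannot do raises env.PlanningError and nothing moves.
- job.job_done(): hands the job in; it is judged then, once.
The state is a dict: "time": time; "qpos": joint angles; "joint_velocities": joint speeds; "joint_torque": joint torques, N m; "tcp_pos": TCP position; "orientation": TCP orientation; "force": force on the tool from outside, world axes, zero at the start; "torque": the same for the moment, N m; "opening": finger opening in m; "gripper_force": force on a finger pad.
Only numpy, scipy, OpenCV 4.12 (cv2) and the standard library are available. Lean on these libraries where they do the work, as an engineer would, in place of code of your own. Each camera call takes 0.05 s, during which the arm holds its last target. There are 200 camera calls.

## Working session

There is one attempt and no reset: what is moved stays moved. The work goes in short steps, each a Python script; the robot and the scene stay as the last script left them, time stands still between calls to the robot, and variables do not carry over. Pictures are saved under pics/ and viewed, at most 10 in all, crops included, and the job is handed in when it is done.

```bash
mkdir -p pics; cat > h.py <<'E'
import numpy as np, cv2
from cell import env, kin, camera, calibration, job
def ray(c,uv):
    R=cv2.Rodrigues(np.array(c["rvec"],float))[0]; t=np.array(c["tvec"],float).ravel()
    d=np.array([(uv[0]-c["cx"])/c["fx"],(uv[1]-c["cy"])/c["fy"],1.])
    return -R.T@t, R.T@d
def onplane(c,uv,z):
    o,d=ray(c,uv); return o+d*(z-o[2])/d[2]
def proj(c,p):
    R=cv2.Rodrigues(np.array(c["rvec"],float))[0]; q=R@np.array(p)+np.array(c["tvec"]).ravel()
    return q[0]/q[2]*c["fx"]+c["cx"], q[1]/q[2]*c["fy"]+c["cy"]
E
python3 - <<'E'
from h import *
a,d=camera("top"); b,_=camera("scene")
cv2.imwrite("pics/top.png",a); cv2.imwrite("pics/scene.png",b); np.save("topd.npy",d)
for n in("top","scene"): print(calibration(n))
print(env.get_state()["time"])
E
```

```text
{'fx': 490.297161883551, 'fy': 490.297161883551, 'cx': 319.2222375237575, 'cy': 243.12163508917175, 'rvec': array([ 2.16016782, -2.18917887,  0.10459048]), 'tvec': array([0.01954417, 0.61445936, 0.89961777])}
{'fx': 486.7023931412152, 'fy': 486.7023931412152, 'cx': 324.37327794466864, 'cy': 233.00886035476262, 'rvec': array([ 1.55743243,  1.7645847 , -0.92749804]), 'tvec': array([ 0.05603508, -0.29167203,  1.41540904])}
0.1
```

View pics/top.png

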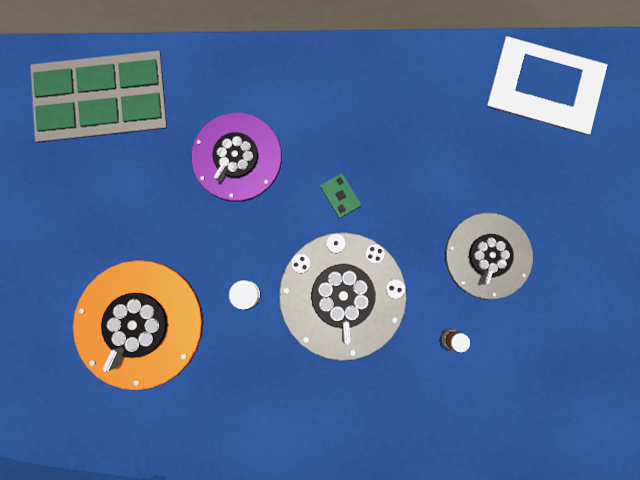

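View pics/scene.png

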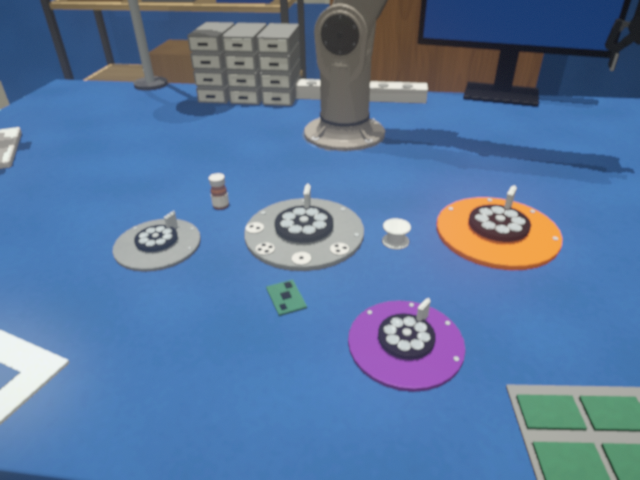

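The top view shows four turrets: orange (133,325), purple (235,155), small white (490,255) and large white (343,296). The description fits the large white one. Its labels are at (301,264), (336,243), (375,254) and (396,289), and the tab is at about (346,332). The jar is at (455,341), the reel at (244,295) and the board at (341,195). I'll check the choice in a close crop and measure.

```bash
python3 - <<'E'
from h import *
a=cv2.imread("pics/top.png"); c=calibration("top")
cv2.imwrite("pics/crop.png",cv2.resize(a[225:370,270:415],None,fx=4,fy=4,interpolation=cv2.INTER_CUBIC))
hsv=cv2.cvtColor(a,cv2.COLOR_BGR2HSV)
# plate: low saturation blob (holes filled)
m=((hsv[...,1]<70)).astype(np.uint8)*255
cs,_=cv2.findContours(m,cv2.RETR_EXTERNAL,cv2.CHAIN_APPROX_NONE)
for k in cs:
    if cv2.contourArea(k)>8000 and cv2.pointPolygonTest(k,(343,296),False)>0:
        e=cv2.fitEllipse(cv2.convexHull(k)); print(e, onplane(c,e[0],.014))
        ctr=onplane(c,e[0],.014)
# wheel: dark blob
m=((hsv[...,2]<75)).astype(np.uint8)*255; m=cv2.morphologyEx(m,cv2.MORPH_OPEN,np.ones((3,3)))
cs,_=cv2.findContours(m,cv2.RETR_EXTERNAL,cv2.CHAIN_APPROX_NONE)
for k in cs:
    if cv2.contourArea(k)>1500 and cv2.pointPolygonTest(k,(343,296),True)>-25:
        e=cv2.minEnclosingCircle(cv2.convexHull(k)); print("wheel",e, onplane(c,e[0],.034))
# labels bright
m=((hsv[...,2]>225)&(hsv[...,1]<40)).astype(np.uint8)*255
cs,_=cv2.findContours(m,cv2.RETR_EXTERNAL,cv2.CHAIN_APPROX_NONE)
for k in cs:
    x,y,w,h=cv2.boundingRect(k)
    if cv2.contourArea(k)>100 and 270<x<415 and 225<y<370:
        e=cv2.fitEllipse(cv2.convexHull(k)); p=onplane(c,e[0],.017); v=p-ctr
        print("label",np.round(e[0],1),np.round(e[1],1),p.round(4),np.hypot(*v[:2]).round(4),np.degrees(np.arctan2(v[1],v[0])).round(1))
for n,uv,z in(("tabtop",(346,340),.07),("jar",(459,342),.075),("reel",(244,295),.038),("board",(341,195),.009)): print(n,onplane(c,uv,z).round(3))
print(c['tvec'], ray(c,(320,240)))
E
```

```text
((342.36419677734375, 295.9922180175781), (126.95849609375, 127.98417663574219), 163.18313598632812) [ 0.51433523 -0.03141508  0.014     ]
label [336.9 313.4] [12.9 13.5] [ 0.4818 -0.0204  0.017 ] 0.0343 161.3
label [356.3 307. ] [16.  27.9] [ 0.4934 -0.0573  0.017 ] 0.0333 -129.0
label [325.9 288.6] [13.  15.6] [ 5.288e-01 -2.000e-04  1.700e-02] 0.0344 65.1
label [395.3 288.6] [18.  18.9] [ 0.5269 -0.1322  0.017 ] 0.1015 -82.9
label [348.9 277.6] [13.  13.3] [ 0.549  -0.0444  0.017 ] 0.037 -20.5
label [300.4 262.8] [18.2 18.7] [0.5785 0.0477 0.017 ] 0.1019 51.0
label [374.7 253.3] [18.3 18.7] [ 0.5947 -0.0947  0.017 ] 0.1023 -38.2
label [335.6 242.6] [18.3 18.5] [ 0.6163 -0.0202  0.017 ] 0.1026 6.3
tabtop [ 0.437 -0.034  0.07 ]
jar [ 0.432 -0.233  0.075]
reel [0.519 0.152 0.038]
board [ 0.71  -0.032  0.009]
[0.01954417 0.61445936 0.89961777] (array([0.52798054, 0.01432236, 0.95304031]), array([ 0.09969138, -0.00487656, -0.99502809]))
```

View pics/crop.png

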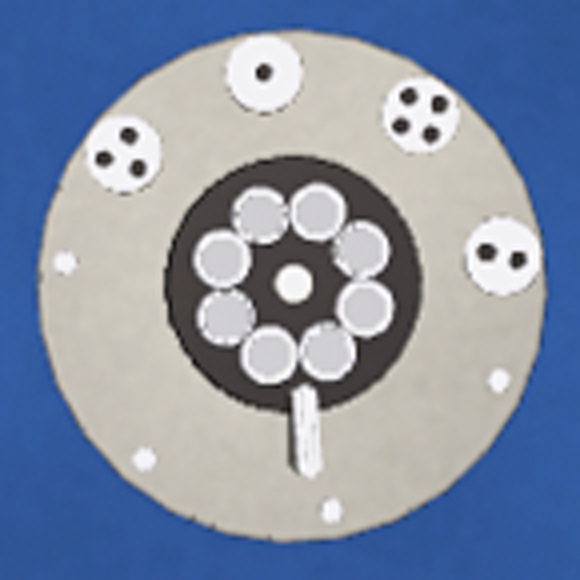

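The crop shows the large grey-white turret with the three-dot label at the upper left, which is (301,264) in the full image. The tab points down the image, towards the robot, and the jar, reel and board are clear of it. I'll push clockwise by about 131° with closed fingers on the tab's anticlockwise face. First I'll fit the axis and check the IK along the arc.

```bash
cat >> h.py <<'E'
from scipy.spatial.transform import Rotation as Ro
from scipy.optimize import least_squares
L=np.array([[.5269,-.1322],[.5947,-.0947],[.6163,-.0202],[.5785,.0477]]); A0=np.radians([-67.5,-22.5,22.5,67.5])
s=least_squares(lambda p:(p[:2]+.101*np.c_[np.cos(A0+p[2]),np.sin(A0+p[2])]-L).ravel(),[.514,-.031,-.28])
AX=s.x[:2]; TGT=s.x[2]+A0[3]
OFF=0.0
def pose(th,off,z_tip,k=0,r=.065):
    """fingertip on the anticlockwise side (off>0) of a tab at angle th; tool x tangential"""
    u=np.array([np.cos(th),np.sin(th)]); n=np.array([-u[1],u[0]])
    p=AX+r*u+off*n; a=th+np.pi/2+k*np.pi/2
    R=np.c_[[np.cos(a),np.sin(a),0],[np.sin(a),-np.cos(a),0],[0,0,-1]]
    q=Ro.from_matrix(R).as_quat()[[3,0,1,2]]
    return np.r_[p,z_tip+env.nose_length],q
E
python3 - <<'E'
from h import *
print(AX,np.degrees(TGT),s.fun.reshape(-1,2).round(4),env.nose_length)
for k in range(4):
    print(k)
    for th in (182,150,116,83,51):
        q=kin.inverse_kinematics(*pose(np.radians(th),.02,.046,k)); print(th,None if q is None else np.round(q,2))
a=cv2.imread("pics/top.png");c=calibration("top")
# tab top: bright pixels between radii at z=.07
g=cv2.cvtColor(a,cv2.COLOR_BGR2GRAY)
print(g[314:348,336:358])
E
```

```text
[ 0.51568487 -0.03162719] 51.467602008003205 [[ 0.0002  0.0002]
 [-0.      0.0002]
 [-0.0003 -0.0001]
 [ 0.0001 -0.0003]] 0.0726
0
182 [ 0.26  0.43 -0.33  2.19  0.26  0.55  2.91]
150 [-0.25  0.41  0.18  2.23 -0.15  0.51  2.66]
116 [-0.38  0.44  0.25  2.19 -0.21  0.53  2.06]
83 [-0.45  0.49  0.32  2.12 -0.27  0.57  1.51]
51 [-0.47  0.54  0.38  2.03 -0.33  0.62  1.02]
1
182 [-0.65  0.55  0.8   2.25 -0.71  0.61 -0.85]
150 [-0.9   0.7   1.06  2.27 -0.97  0.74 -1.24]
116 [-1.04  0.92  1.26  2.23 -1.16  0.98 -1.73]
83 [-0.2   0.47  0.    2.1  -0.    0.57  2.83]
51 [-0.26  0.52  0.11  2.02 -0.09  0.61  2.37]
2
182 [-0.64  0.55  0.79  2.25 -0.71  0.61  0.72]
150 [-0.72  0.54  0.78  2.26 -0.69  0.59  0.06]
116 [-0.7   0.52  0.66  2.21 -0.58  0.58 -0.72]
83 [-0.75  0.59  0.72  2.13 -0.65  0.65 -1.27]
51 [-0.99  1.01  1.26  2.06 -1.17  1.07 -1.38]
3
182 [-0.34  0.44  0.39  2.23 -0.33  0.52  1.91]
150 [-0.59  0.47  0.59  2.25 -0.52  0.55  1.46]
116 [-0.58  0.48  0.5   2.21 -0.43  0.55  0.7 ]
83 [-0.58  0.52  0.48  2.12 -0.42  0.59  0.09]
51 [-0.59  0.58  0.54  2.04 -0.49  0.65 -0.41]
[[208 207 2
[... 2451 characters left out ...]
1 241 237 241 218 188 191 191
  190 188 188 189]
 [191 195 195 195 196 187 133  94 172 251 245 242 240 242 218 187 189 191
  189 189 186 189]
 [191 193 194 194 196 198 189 126 147 241 244 244 243 233 209 190 189 190
  190 188 187 189]
 [192 193 193 193 193 195 198 183 152 200 231 241 235 197 189 192 190 189
  189 189 190 189]
 [193 195 194 192 191 192 193 193 193 190 193 216 208 188 191 192 190 188
  189 190 190 189]
 [193 195 194 191 191 191 192 192 192 192 192 190 189 190 192 191 188 188
  190 190 190 189]
 [194 193 193 191 191 190 191 191 192 192 191 191 191 191 191 191 190 189
  190 193 192 191]
 [192 191 190 189 190 190 192 191 192 192 191 192 191 191 191 191 191 190
  191 191 190 191]]
```

```bash
cat >> h.py <<'E'
def push(th0,th1,off,step=10,v=.06,z=.046,k=3):
    n=max(1,int(np.ceil(abs(np.degrees(th1-th0))/step)))
    for th in np.linspace(th0,th1,n+1)[1:]:
        p,q=pose(th,off,z,k); env.movel(p,velocity=v,rot=q)
def look(tag):
    a,_=camera("top"); cv2.imwrite(f"pics/{tag}.png",a); return a
E
python3 - <<'E'
from h import *
r=np.radians
env.grip(0.0)
p,q=pose(r(181.7),.045,.16,3); env.reach(p,q); print("above",env.get_state()["time"])
p,q=pose(r(181.7),.045,.046,3); print(env.movel(p,velocity=.12,stop_force=8))
push(r(181.7),r(181.7),.0195,v=.05)
push(r(181.7),TGT+r(6),.0195)
st=env.get_state(); print(st["time"],st["force"].round(1) if hasattr(st["force"],'round') else st["force"],st["tcp_pos"])
p,_=pose(TGT+r(6),.03,.046,3); env.movel(p,velocity=.05)
p[2]+=.11; env.movel(p,velocity=.15)
p2=p.copy(); p2+=[-.06,.25,0.03]; env.movel(p2,velocity=.25)
st=env.get_state(); print(st["time"],st["tcp_pos"])
a=look("after1"); 
cv2.imwrite("pics/c1.png",cv2.resize(a[225:370,230:415],None,fx=4,fy=4,interpolation=cv2.INTER_CUBIC))
E
```

```text
above 3.6583
False
9.8583 [0.4 0.2 0.7] [0.53382174 0.03337209 0.11857374]
12.2833 [0.46555539 0.28757962 0.25848775]
```

View pics/c1.png

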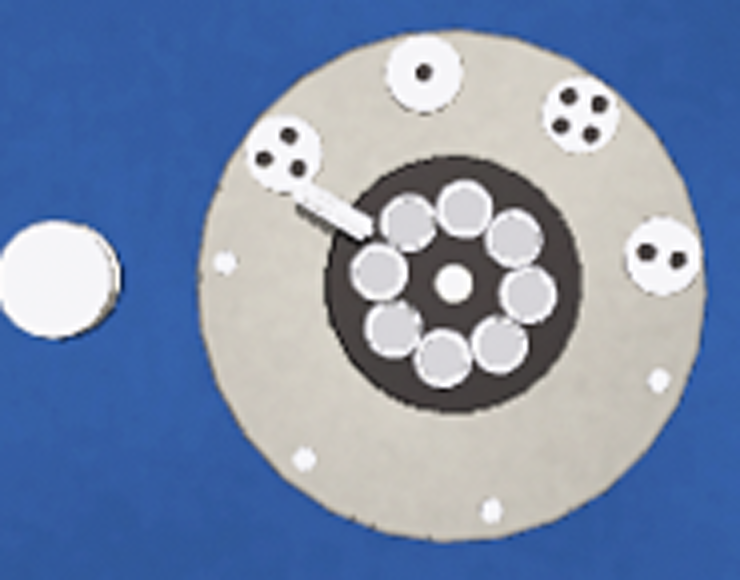

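The tab now points close to the three-dot label, a few degrees short on the anticlockwise side as planned. The reel is unmoved. I'll measure the tab's angle with depth.

```bash
cat >> h.py <<'E'
def tabangle():
    c=calibration("top"); a,d=camera("top"); R=cv2.Rodrigues(np.array(c["rvec"]))[0]; t=np.array(c["tvec"]).ravel()
    v,u=np.mgrid[:480,:640]; P=np.stack([(u-c["cx"])/c["fx"]*d,(v-c["cy"])/c["fy"]*d,d],-1)
    W=(P-t)@R; r=np.hypot(*(W[...,:2]-AX).transpose(2,0,1))
    m=(W[...,2]>.058)&(W[...,2]<.08)&(r<.1)&(d>0); X=W[m]; print("n",len(X),"z",np.median(X[:,2]).round(4))
    X=X[:,:2]; c0=X.mean(0); w=np.linalg.svd(X-c0)[2][0]; w*=np.sign(w@(c0-AX))
    a1=np.degrees(np.arctan2(*(c0-AX)[::-1])); a2=np.degrees(np.arctan2(w[1],w[0]))
    # same from brightness of the picture, on the plane of the tab's top
    g=cv2.cvtColor(a,cv2.COLOR_BGR2GRAY); k=cv2.dilate(m.astype(np.uint8),np.ones((3,3)))>0
    px=np.argwhere(k&(g>225))[:,::-1]; Y=np.array([onplane(c,p,.07)[:2] for p in px]); c1=Y.mean(0)
    w1=np.linalg.svd(Y-c1)[2][0]; w1*=np.sign(w1@(c1-AX))
    print("centre",c0,c1,"radius",np.hypot(*(c0-AX)),"angles depth",a1,a2,"bright",np.degrees(np.arctan2(*(c1-AX)[::-1])),np.degrees(np.arctan2(*w1[::-1])),"target",np.degrees(TGT))
E
python3 - <<'E'
from h import *
tabangle()
E
```

```text
n 118 z 0.0689
centre [0.54903248 0.02323346] [0.55118858 0.02508513] radius 0.06420088748439247 angles depth 58.70624930461391 58.00113914571414 bright 57.952136738120274 56.88410453074511 target 51.467602008003205
```

```bash
python3 - <<'E'
from h import *
r=np.radians
p,q=pose(TGT+r(6),.035,.156,3); env.movel(p,velocity=.25,rot=q)
p[2]-=.11; env.movel(p,velocity=.12)
push(TGT+r(6),TGT+r(6),.021,v=.04)
push(TGT+r(6),TGT-r(.3),.0195,step=4,v=.02)
p,_=pose(TGT-r(.3),.033,.046,3); env.movel(p,velocity=.05)
p[2]+=.11; env.movel(p,velocity=.15)
env.movel(p+[-.06,.25,0.03],velocity=.25)
print(env.get_state()["time"]); tabangle(); a=look("after2")
cv2.imwrite("pics/c2.png",cv2.resize(a[225:370,230:415],None,fx=4,fy=4,interpolation=cv2.INTER_CUBIC))
E
```

```text
18.35
n 116 z 0.069
centre [0.554688   0.01947836] [0.55629876 0.02063548] radius 0.06428857376927458 angles depth 52.649574113618165 52.40186734201996 bright 52.14883072364186 52.33986761519086 target 51.467602008003205
```

View pics/c2.png

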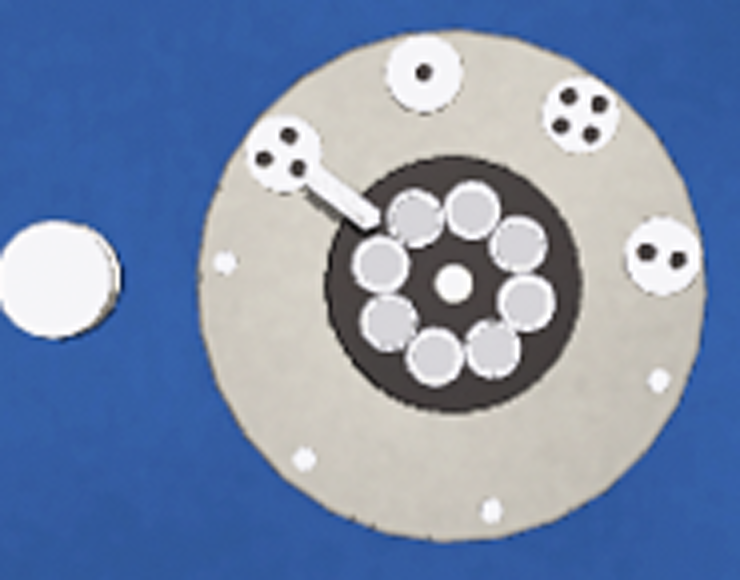

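The tab points at the three-dot label to within about 1°. As a finer check, I'll take the wheel angle from the ring of eight filters, assuming the tab stands midway between two of them.

```bash
python3 - <<'E'
from h import *
c=calibration("top"); nut=[]
for f,t in(("top",181.7),("after1",58),("after2",52.3)):
    g=cv2.cvtColor(cv2.imread(f"pics/{f}.png"),cv2.COLOR_BGR2GRAY)
    S=6; uc=proj(c,[*AX,.034]); x0,y0=int(uc[0])-30,int(uc[1])-30
    G=cv2.resize(g[y0:y0+60,x0:x0+60],None,fx=S,fy=S,interpolation=cv2.INTER_CUBIC)
    # dark-gap method: mean brightness round the filters' ring, 8-fold phase
    ph=np.radians(np.arange(0,360,.25)); tot=0
    for r in np.arange(.024,.046,.002):
        uv=np.array([proj(c,[AX[0]+r*np.cos(p),AX[1]+r*np.sin(p),.034]) for p in ph],np.float32)
        v=cv2.remap(g,uv[:,:1],uv[:,1:],cv2.INTER_LINEAR).ravel().astype(float)
        keep=np.abs((np.degrees(ph)-t+180)%360-180)>22.5  # leave out the sector by the tab
        tot+=np.sum((v*np.exp(-8j*ph))[keep])
    a=(-np.degrees(np.angle(tot))/8)  # filter centres at -a mod 45
    fc=-(-np.degrees(np.angle(tot)))/8
    fc=np.degrees(np.angle(np.conj(tot)))/8; gap=fc+22.5
    print(f,"tab angle if midway between filters:",t+((gap-t+22.5)%45-22.5))
E
```

```text
top tab angle if midway between filters: 182.40132010017066
after1 tab angle if midway between filters: 58.43704015668135
after2 tab angle if midway between filters: 52.25392437604959
```

Three measurements agree on about 52.3° against a target of 51.5°. I'll trim by 0.8° with one small push.

```bash
python3 - <<'E'
from h import *
r=np.radians
p,q=pose(TGT,.035,.156,3); env.movel(p,velocity=.25,rot=q)
p[2]-=.11; env.movel(p,velocity=.12)
push(TGT,TGT,.023,v=.04)
push(TGT,TGT-r(1.1),.0195,v=.015)
p,_=pose(TGT-r(1.1),.033,.046,3); env.movel(p,velocity=.05)
p[2]+=.11; env.movel(p,velocity=.15)
env.movel(p+[-.06,.25,0.03],velocity=.25)
print(env.get_state()["time"]); tabangle(); a=look("after3")
b=cv2.imread("pics/top.png")
for n,(x,y) in dict(jar=(455,341),reel=(244,295),board=(341,195)).items(): print(n,cv2.absdiff(a,b)[y-25:y+25,x-25:x+25].mean())
E
```

```text
24.0917
n 115 z 0.0692
centre [0.5556816  0.01902566] [0.5571245  0.01989655] radius 0.06454029655463978 angles depth 51.704518085137096 50.966895591511026 bright 51.19090276047242 50.59625518449043 target 51.467602008003205
jar 4.089333333333333
reel 4.058
board 4.1856
```

```bash
python3 -c "
from h import *
print(job.job_done())"
```

```text
the job is handed in; nothing more can be done
None
```

I pushed the tab round to the three-dot label and handed the job in at about 24 s: the last measurement put it at about 51° against a target of 51.5°, with the jar, reel and board unmoved in the top view.

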